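Stack a clutch disc and a separator plate on a sprung spline hub

ROBOT

A 7-joint arm with a two-finger parallel gripper is mounted at the origin on a cart in front of the work surface, level with it; the furniture and walls round the work are solid. World frame = base frame: x ahead of the robot, y to its left, z up, the work surface at z = 0. Lengths are in m, angles in degrees, forces in N, time in s.
With the tool pointing down it reaches from about 0.4 to 0.75 m from the base axis. Payload 19.5 kg.
Tool frame: the origin (TCP) lies at the very end of the fingers, on their centre line; the grasp point (between the pads) lies 19 mm behind it (env.grasp_offset is the distance from the TCP to the grasp point, in m); x points along the fingers, z is the direction in which the jaws open and shut, and the axes are right-handed (so a half turn about x gives the same grasp; the last joint's range is limited). The gripper opens to 85 mm and grips with 20 to 120 N. Pads are 22 mm wide; open, the fingers measure 114 mm over their backs; the gripper's body (76 mm by 85 mm) begins 54 mm behind the grasp point. The pads swing forward as they close: fully open they stand 13 mm farther back than shut.
Start: joints at [-65.415, 40.479, -1.581, 85.061, 1.261, 54.483, -4.326], TCP at [0.261, 0.512, 0.231] pointing down, gripper open.
Joint ranges: [-155.06, 155.06], [-18.47, 123.98], [-90, 86.84], [0, 140.48], [-83.41, 263.41], [0, 116], [-161.91, 161.91]. Speed limits (degrees/s): [108.29, 108.29, 147.25, 147.25, 172.46, 172.46, 172.46].

INTERFACE

Orientations are given as a 3x3 rotation matrix whose columns are the frame's x, y, z axes.
In Python, from station import telemetry, optics, env gives the robot as it stands.
- The arm moves only by the tool servo_tool, never from a script. Its argument "series" is a list of rows, each a list of 7 numbers: the shift along the tool's x, y, z in m, then the turn, a rotation vector about the tool's x, y, z in rad, then the opening, from 0 (shut) to 1 (fully open). A call has 1 to 12 rows; each row is the pose to reach, as a shift and turn from the pose measured when the call began, along the tool's axes at that moment; what a row does not reach only later rows make up. A row lasts 1/8 s, in which the tool goes at most 62.5 mm and 10.7 degrees, less where a joint would pass 70% of its speed; a pose out of reach is approached as far as the arm can. A call with a gripper value outside its range is refused whole. The fingers move at their own pace and stop on an object; "grip_force" is the grip in N (left out, the last holds). Time passes only in rows, so rows that repeat a pose let the fingers close. It gives the time, the measured TCP pose, the force and the opening at its end, in the units of the state.
- telemetry.read_state(): the state, without advancing time (a new reading comes with each control period).
- optics.camera(name): name is "scene" or "top"; returns a dict with "color" (400x640x3 uint8, blue, green, red), "range_z" (400x640 float32, m along the optical axis (not along the pixel's ray), 0 where there is no reading), "mtx" (3x3 intrinsics, pixels), "extrinsics" (4x4, takes a point from world to camera coordinates). Camera axes: x right, y down, z forward; pixel columns grow to the right and rows downward; lengths in m; the calibration is good to about 2 mm. A picture is of the moment at which its call begins.
- env.close_job(): hands the job in, once; it reports no verdict.
The state is a dict: "time_s": time; "joints": joint angles; "joint_vel": joint speeds; "effort": joint torques, N m; "eef_pos": TCP position; "orientation": TCP orientation; "force": force on the tool from outside, world axes, zero at the start; "torque": the same for the moment, N m; "gripper_width": opening from 0.0 (shut) to 1.0 (fully open).
Only numpy, scipy, OpenCV 4.12 (cv2) and the standard library are available. Lean on these libraries where they do the work, as an engineer would, in place of code of your own. Each camera call takes 0.05 s, during which the arm holds its last target.

TASK

Rebuild the small slip clutch in its jig: first mesh the inward-toothed clutch disc with the splined hub and push it fully home on its seat, then lay the separator plate flat on it with its two outer tabs in the slots of the posts. The hub sits on a soft spring at an unknown angle: feel for the mesh by turning the disc under light pressure, and never force the hub down to its stop. Let go of both plates and leave the other things where they are.

Things in the scene. Friction and masses are not known exactly. Their poses are not given: they have to be found in the camera images.
- jig: Fixed jig: aluminium base 112 (x) x 116 (y) x 8 mm, may stand turned. Origin at the centre of its underside, on the hub axis; z up. A seat ring round the hub, 55 mm outside, top 14 mm above the origin, carries the disc. The posts stand 70 mm apart inside, along y; both x sides are open: fingers fit down along its x axis, or up to 30 degrees either side of it.
- slot_a (a point): Middle of the slot's floor in the dark post on the jig's +y side, 42 mm from the hub axis, 19 mm above the jig's underside. Slot 12 mm wide along the jig's x, open to the top and to both y sides; post 34 (x) x 14 (y) mm, top 42.5 mm above the jig's underside.
- slot_b (a point): Middle of the slot's floor in the dark post on the jig's -y side, 42 mm from the hub axis, 19 mm above the jig's underside. Slot 12 mm wide along the jig's x, open to the top and to both y sides; post 34 (x) x 14 (y) mm, top 42.5 mm above the jig's underside.
- hub (a joint): Downward travel (m) of the steel splined hub on the jig's axis: 0 = up, 0.010 = hard stop; it does not turn. About 3 N starts it, 11 N reaches the stop (900 N/m). A disc out of mesh stands on it and pushes it down; once in mesh the hub springs up through the disc.
- hub_top (a point): Centre of the hub's top when up, 42 mm above the jig's underside (point and axes belong to the jig). Six splines 60 degrees apart, 7 mm wide, 36 mm over the tips, 26 mm core. Their angle is not measured and differs each time: the disc meshes when its x axis is turned from the jig's by one angle between 10 and 50 degrees (modulo 60), with some 4 degrees of play either way.
- disc: Loose clutch disc: dark ring, 64 mm outside diameter, 8 mm thick, 40 mm bore with six bright inward teeth, 6 mm wide, 28.5 mm across their tips, 1 to 7 mm above its underside, at 30, 90, 150 ... degrees from its x axis; thin grooves on top at 0, 60 ... degrees. Origin at the centre of its underside, z up. About 0.15 kg. Grip across the rim at any angle.
- separator: Loose separator plate, plain bright steel ring, 64 mm outside diameter, 6 mm thick, 43 mm smooth bore that clears the hub, with two outward tabs along its +y and -y axes, each 9 mm wide, 96 mm over the tab ends. Origin at the centre of its underside, z up. 0.12 kg. Grip it across the rim along its x axis.
- tape: Bystander: roll of black tape, 53 x 51 x 19 mm, origin at the centre of its underside.
- gauge: Bystander: grey gauge block, 22 x 52 x 14 mm, origin at the centre of its underside.
- ring: Bystander: white nylon ring, 34 mm diameter, 8 mm high, no teeth, origin at the centre of its underside.

How it is judged (in metres and radians):
On the way, in this order (a step that is already met when the one before it is completed fails the run):
1. the clutch disc is meshed with the hub and home on the seat (z of disc in the frame of jig between 0.0125 and 0.0158 m and horizontal distance between disc and jig below 0.004 m and angle between disc's own z axis and vertical below 0.06 rad), for 0.2 s.
2. the separator lies on the disc with its tabs in the slots (z of separator in the frame of jig between 0.0205 and 0.024 m and horizontal distance between separator and jig below 0.004 m and angle between separator's own z axis and vertical below 0.06 rad and angle between the y axis of separator and the y axis of jig, either way round below 0.12 rad), for 0.2 s.
At the end, for the whole second after the job is handed in: Undersides above the jig's underside: disc 12.5 to 15.8 mm, separator 20.5 to 24 mm; both within 4 mm of the hub axis, tilted under 0.06 rad, at rest; separator's y axis within 0.12 rad of the jig's (tabs in the slots); hub less than 2 mm down (all of step 1 and all of step 2 and linear speed of each of disc, separator below 0.02 m/s and value of joint hub below 0.002 m); the robot touches nothing.
It fails at once if the hub is forced down to its stop (more than 9 mm down) (value of joint hub above 0.009 m).
It fails at once if a bystander (tape, gauge block or nylon ring) is moved by more than 30 mm (distance of any of tape, gauge, ring from where it was at the start of the episode above 0.03 m).
It also fails if it takes over 61 s, if anything falls off the work surface, if the arm or the gripper's body presses on something with over 40 N, if the wrist force passes 120 N, or if a joint passes its speed limit or range.

## Working session

There is one attempt and no reset: what is moved stays moved. The work goes in short steps, Python scripts to look and compute and a tool call to move; the robot and the scene stay as the last step left them, time stands still between calls to the robot, and variables do not carry over. Pictures are saved under pics/ and viewed, and the job is handed in when it is done.

Besides the shell and the picture viewer there is one more tool, called as name([rows], argument=value, ...), one row to a line, values as JSON. servo_tool: Moves the arm, as the interface text tells. Its arguments: {"type":"object","properties":{"series":{"type":"array","items":{"type":"array","items":{"type":"number"}}},"grip_force":{"type":"number"}},"required":["series"]}

```bash
ls; mkdir -p pics; python3 - <<'E'
from station import telemetry, optics, env
import cv2,numpy as np
s=telemetry.read_state();print({k:np.round(v,3).tolist() for k,v in s.items()}, env.grasp_offset)
for n in("scene","top"):
    c=optics.camera(n);cv2.imwrite(f"pics/{n}0.png",c["color"]);np.savez(f"/tmp/{n}0.npz",**c);print(n,c["mtx"],c["extrinsics"])
E
```

```text
pics
{'time_s': 0.0, 'joints': [-65.414, 40.513, -1.583, 85.084, 1.26, 54.483, -4.326], 'joint_vel': [0.068, -0.024, -0.014, 0.037, 0.039, -0.061, -0.037], 'effort': [-0.001, -88.321, 1.235, -23.618, 0.017, 0.006, -0.0], 'eef_pos': [0.261, 0.512, 0.231], 'orientation': [[-0.0, -0.891, 0.454], [-0.001, 0.454, 0.891], [-1.0, -0.0, -0.001]], 'force': [0.045, 1.049, -0.912], 'torque': [0.007, 0.006, -0.015], 'gripper_width': 0.998} 0.0187
scene [[434.46712928   0.         318.83136499]
 [  0.         434.46712928 205.91860857]
 [  0.           0.           1.        ]] [[-0.79859267 -0.60165706  0.01607878  0.47031585]
 [-0.30262495  0.378302   -0.87481754  0.14849254]
 [ 0.52025752 -0.70348872 -0.48418564  1.01957927]
 [ 0.          0.          0.          1.        ]]
top [[509.48269481   0.         324.23522126]
 [  0.         509.48269481 188.96998463]
 [  0.           0.           1.        ]] [[-0.01287307 -0.9996731  -0.02209022  0.1840518 ]
 [-0.98349553  0.01664594 -0.18016507  0.47076438]
 [ 0.18047388  0.01940636 -0.98338831  1.03965686]
 [ 0.          0.          0.          1.        ]]
```

View pics/scene0.png

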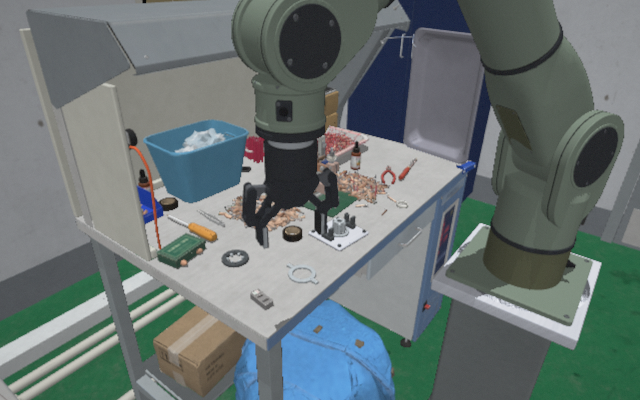

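View pics/top0.png

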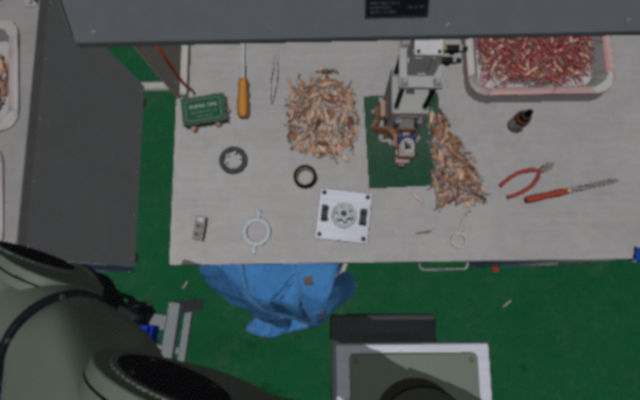

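The top image shows the disc at about (233,160), the separator at (257,231) and the jig at (343,215). The tape is at (305,176), the gauge at (200,228) and the nylon ring at (458,240). I'll zoom in next.

```bash
cat > h.py <<'E'
import numpy as np,cv2
def load(p): return dict(np.load(p))
def unproj(c,uv,z=None):
    """pixel -> world, on plane z or by range"""
    K,E=c["mtx"],c["extrinsics"];R,t=E[:3,:3],E[:3,3]
    uv=np.atleast_2d(uv).astype(float)
    d=np.c_[(uv[:,0]-K[0,2])/K[0,0],(uv[:,1]-K[1,2])/K[1,1],np.ones(len(uv))]
    if z is None:
        r=c["range_z"][np.round(uv[:,1]).astype(int),np.round(uv[:,0]).astype(int)]
        return (d*r[:,None]-t)@R
    o=-R.T@t;w=d@R
    return o+w*((z-o[2])/w[:,2])[:,None]
def proj(c,P):
    P=np.atleast_2d(P).astype(float);E=c["extrinsics"];q=P@E[:3,:3].T+E[:3,3];q=q@c["mtx"].T
    return q[:,:2]/q[:,2:]
E
python3 - <<'E'
from h import *
c=load("/tmp/top0.npz");im=c["color"]
a=cv2.resize(im[130:270,180:390],None,fx=3.8,fy=3.8,interpolation=cv2.INTER_CUBIC);cv2.imwrite("pics/t1.png",a)
for uv in [(233,160),(223,160),(257,247),(270,232),(343,215),(320,240),(325,212),(363,217),(200,228),(305,165),(280,200)]: print(uv,unproj(c,uv).round(4))
E
```

```text
(233, 160) [[0.2777 0.156  1.1113]]
(223, 160) [[0.5494 0.4028 0.0097]]
(257, 247) [[ 0.3557  0.3263 -0.0012]]
(270, 232) [[0.3874 0.2972 0.0053]]
(343, 215) [[0.4173 0.1382 0.0426]]
(320, 240) [[0.3685 0.1885 0.0041]]
(325, 212) [[0.4273 0.1765 0.0205]]
(363, 217) [[0.4153 0.0948 0.0194]]
(200, 228) [[0.3972 0.4477 0.0172]]
(305, 165) [[0.5323 0.2191 0.0198]]
(280, 200) [[ 0.4587  0.2763 -0.0014]]
```

View pics/t1.png

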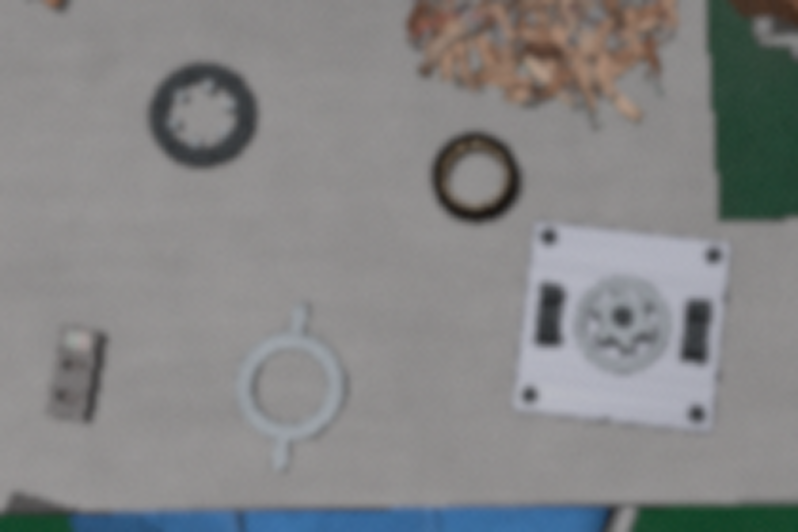

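```bash
cat >> h.py <<'E'
def ortho(c,x,y,z,half=0.045,s=0.0002):
    n=int(2*half/s);g=(np.arange(n)+.5)*s-half
    # image right=-y, down=-x
    Y,X=np.meshgrid(y-g,x-g)
    p=proj(c,np.c_[X.ravel(),Y.ravel(),np.full(X.size,z)]).reshape(n,n,2).astype(np.float32)
    return cv2.remap(c["color"],p[...,0],p[...,1],cv2.INTER_CUBIC)
E
python3 - <<'E'
from h import *
c=load("/tmp/top0.npz");s=load("/tmp/scene0.npz")
print("cam",(-c["extrinsics"][:3,:3].T@c["extrinsics"][:3,3]).round(3),(-s["extrinsics"][:3,:3].T@s["extrinsics"][:3,3]).round(3))
rows=[]
for cam in(c,s):
    rows.append(np.hstack([ortho(cam,.55,.38,.008,s=.00025),ortho(cam,.39,.325,.006,half=.055,s=.00025*55/45)]))
r=np.vstack(rows);cv2.imwrite("pics/o1.png",r);print(r.shape)
rows=[]
for cam in(c,s):
    rows.append(np.hstack([ortho(cam,.417,.138,.008,half=.085,s=.17/380),ortho(cam,.417,.138,.042,half=.03,s=.06/380)]))
r=np.vstack(rows);cv2.imwrite("pics/o2.png",r[:,:]);print(r.shape)
E
```

```text
cam [0.278 0.156 1.111] [-0.11   0.944  0.616]
(720, 720, 3)
(760, 760, 3)
```

View pics/o1.png

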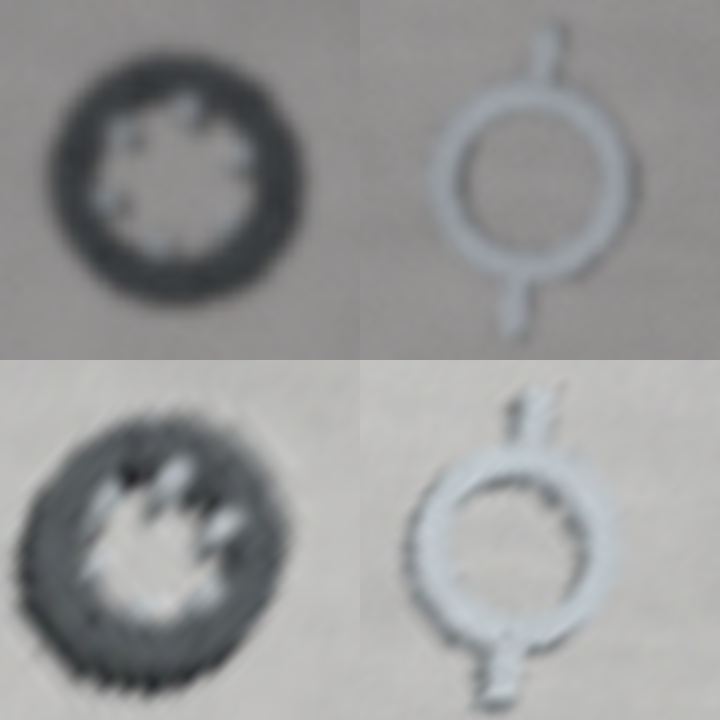

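View pics/o2.png

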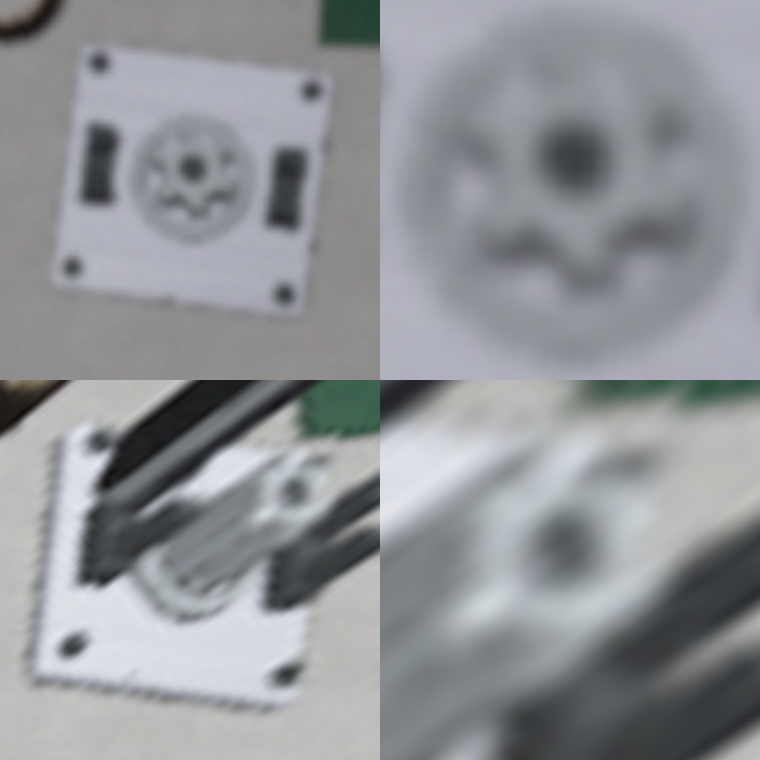

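```bash
cat > fit.py <<'E'
from h import *
from scipy.optimize import minimize
c=load("/tmp/top0.npz");s=load("/tmp/scene0.npz")
def blobw(m,x0,y0,half,st):
    pass
def polyfit(cam,name,classes,p0,zr,half,st=0.0006,steps=None,sig=1.0):
    pass
# generic synth fit: label(points world Nx2, p)->class masks at plane z with soft blur
def fit(cam,x0,y0,z,half,lab,p0,sig,st=.0005,mask=None,step=(.002,.002,.05)):
    o=ortho(cam,x0,y0,z,half,st).astype(float);n=o.shape[0];g=(np.arange(n)+.5)*st-half
    Y,X=np.meshgrid(y0-g,x0-g)
    def cost(p,full=False):
        L=lab(X,Y,p)
        A=np.stack([cv2.GaussianBlur(l.astype(np.float64),(0,0),sig/st) for l in L],-1).reshape(-1,len(L))
        m=np.ones(len(A),bool) if mask is None else mask(X,Y,p0).ravel()
        B=o.reshape(-1,3)[m];A=A[m]
        w,*_=np.linalg.lstsq(A,B,rcond=None);r=((A@w-B)**2).mean()
        return r
    p0=np.array(p0,float);k=len(p0);sm=np.vstack([p0]+[p0+np.eye(k)[i]*step[i] for i in range(k)])
    r=minimize(cost,p0,method="Nelder-Mead",options=dict(initial_simplex=sm,xatol=1e-5,fatol=1e-5,maxiter=400))
    return r.x,r.fun,cost
def loc(X,Y,p):
    a=p[2] if len(p)>2 else 0;dx=X-p[0];dy=Y-p[1]
    return dx*np.cos(a)+dy*np.sin(a),-dx*np.sin(a)+dy*np.cos(a)
def ring(X,Y,p):
    r=np.hypot(X-p[0],Y-p[1]);d=(r<.032)&(r>.020);return [d,r<=.020,r>=.032]
def sepl(X,Y,p):
    u,v=loc(X,Y,p);r=np.hypot(u,v);m=((r<.032)&(r>.0215))|((abs(u)<.0045)&(abs(v)<.048)&(r>.0215));return [m,~m]
def base(X,Y,p):
    u,v=loc(X,Y,p);m=(abs(u)<.056)&(abs(v)<.058);return [m,~m]
def bmask(X,Y,p):
    u,v=loc(X,Y,p);return (np.maximum(abs(u)-.056,abs(v)-.058)>-.012)
if __name__=="__main__":
    for nm,cam in(("top",c),("scene",s)):
        print(nm,"disc",fit(cam,.55,.38,.008,.042,ring,[.551,.381],.001)[:2])
        print(nm,"sep",fit(cam,.388,.325,.006,.06,sepl,[.389,.327,np.radians(-97 if 0 else -10+90)],.001)[:2])
        p,f,_=fit(cam,.42,.137,.008,.075,base,[.421,.137,np.radians(-6)],.001,mask=bmask);print(nm,"jig",p,np.degrees(p[2]),f)
E
python3 fit.py
```

```text
top disc (array([0.54981309, 0.38081218]), np.float64(59.4201391520472))
top sep (array([0.3895096 , 0.33026761, 1.45022732]), np.float64(17.70703788564385))
top jig [ 0.42167398  0.13789156 -0.12832123] -7.3522649276415635 384.40470654625466
scene disc (array([0.54508661, 0.38790154]), np.float64(589.3340207144864))
scene sep (array([0.3902535 , 0.32943773, 1.44873047]), np.float64(100.8723291855651))
scene jig [ 0.40131365  0.15579678 -0.01705788] -0.9773447363868045 2486.4958036944254
```

```bash
cat > ov.py <<'E'
from h import *
def circ(x,y,z,r): a=np.radians(np.arange(0,361,5));return np.c_[x+r*np.cos(a),y+r*np.sin(a),np.full(len(a),z)]
def box(x,y,a,hx,hy,z):
    q=np.array([[1,1],[1,-1],[-1,-1],[-1,1],[1,1]])*[hx,hy];R=np.array([[np.cos(a),-np.sin(a)],[np.sin(a),np.cos(a)]])
    return np.c_[q@R.T+[x,y],np.full(5,z)]
def overlay(cam,curves,u0,v0,w,h,f):
    im=cv2.resize(cam["color"][v0:v0+h,u0:u0+w],None,fx=f,fy=f,interpolation=cv2.INTER_CUBIC)
    for P,col in curves:
        q=((proj(cam,P)-[u0,v0]+.5)*f-.5).round().astype(np.int32);cv2.polylines(im,[q],False,col,1,cv2.LINE_AA)
    return im
E
python3 - <<'E'
from ov import *
c=load("/tmp/top0.npz");s=load("/tmp/scene0.npz")
G=(0,255,0);R=(0,0,255)
jx,jy,ja=.42167,.13789,np.radians(-7.35)
def crv(jx,jy,ja): return [(box(jx,jy,ja,.056,.058,.008),G),(circ(jx,jy,.014,.0275),R),(circ(jx,jy,.042,.018),G),(circ(.5498,.3808,.008,.032),G),(circ(.5498,.3808,.0,.032),R)]
a=overlay(c,crv(jx,jy,ja),305,175,80,80,5);a2=overlay(c,crv(jx,jy,ja),195,120,80,80,5)
b=overlay(s,crv(jx,jy,ja),300,205,80,50,5);b2=overlay(s,crv(jx,jy,ja),205,235,80,50,5)
cv2.imwrite("pics/ov1.png",np.vstack([np.hstack([a,a2])[:400],np.hstack([b,b2])])[:600+50])
E
```

```text
(no output)
```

View pics/ov1.png

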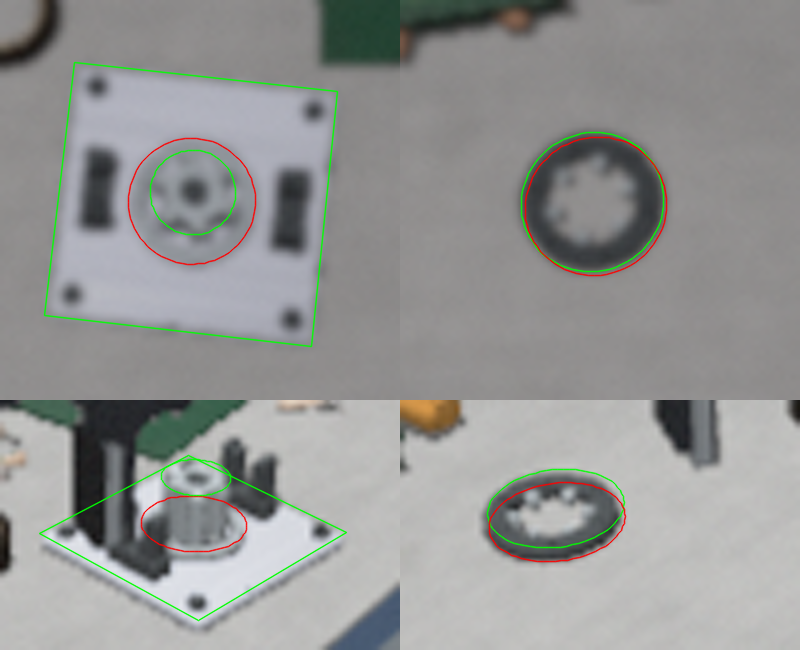

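The overlay fits the top view well: the jig outline and disc rim match, and the hub bore sits at about the circle centre. The scene camera is 1–2 mm off, so I'll use the top camera as the reference. Next is the spline angle and tooth phase.

```bash
cat > sp.py <<'E'
from fit import *
cam=c
C=-cam["extrinsics"][:3,:3].T@cam["extrinsics"][:3,3]
def inside(u,v):
    r=np.hypot(u,v);a=np.degrees(np.arctan2(v,u));a=np.radians((a+30)%60-30)
    return (r<.013)|((r<.018)&(abs(r*np.sin(a))<.0035))
def lab(X,Y,p):
    top=None;wall=np.zeros(X.shape,bool)
    for z in np.linspace(.042,.014,29):
        f=(C[2]-z)/(C[2]-.042)
        Xz=C[0]+(X-C[0])*f;Yz=C[1]+(Y-C[1])*f
        u,v=loc(Xz,Yz,p);i=inside(u,v)
        if top is None: top=i
        else: wall|=i
    wall&=~top
    r=np.hypot(u,v);bore=top&(np.hypot(*loc(X,Y,p))<.004)
    seat=~top&~wall&(r<.0275)&(r>.021);inn=~top&~wall&(r<=.021);rest=~top&~wall&~seat&~inn
    wy=wall*(Y-p[1])/.02
    return [top&~bore,bore,wall,wy,seat,inn,rest]
for sig in(.001,.0014):
  for a0 in range(0,60,10):
    p,f,_=fit(cam,.421,.138,.042,.026,lab,[.4215,.1378,np.radians(a0)],sig,step=(.001,.001,.1))
    print(sig,a0,p[:2].round(4),round(np.degrees(p[2]),1),round(f,1))
def lab2(X,Y,p):
    f=(C[2]-.007)/(C[2]-.008)
    r=np.hypot(X-p[0],Y-p[1]);u,v=loc(X,Y,p);a=np.degrees(np.arctan2(v,u))%60;a=np.radians(a-30)
    t=(r<.020)&(r>.01425)&(abs(r*np.sin(a))<.003);rg=(r<.032)&(r>=.020)
    # far wall seen (at +x side): dark? leave gradient in the floor
    i=(r<.020)&~t
    return [t,rg,i,i*(X-p[0])/.02,r>=.032]
for a0 in (0,10,20,30,40,50):
    p,f,_=fit(cam,.55,.38,.007,.042,lab2,[.5498,.3808,np.radians(a0)],.001,step=(.001,.001,.1))
    print("disc",a0,p[:2].round(4),round(np.degrees(p[2]),1),round(f,1))
E
python3 sp.py
```

```text
0.001 0 [0.4215 0.1368] 6.0 68.4
0.001 10 [0.4216 0.1368] 6.1 68.7
0.001 20 [0.4215 0.1368] 6.0 68.5
0.001 30 [0.4216 0.1369] 36.7 114.6
0.001 40 [0.422 0.137] 41.5 115.5
0.001 50 [0.4215 0.1369] 66.4 68.6
0.0014 0 [0.4215 0.1368] 6.4 54.1
0.0014 10 [0.4215 0.1368] 5.9 54.0
0.0014 20 [0.4215 0.1368] 6.0 53.8
0.0014 30 [0.4219 0.1369] 36.8 107.1
0.0014 40 [0.422 0.137] 38.9 106.6
0.0014 50 [0.4215 0.1369] 66.6 54.4
disc 0 [0.55  0.381] 3.7 52.8
disc 10 [0.55  0.381] 3.4 52.9
disc 20 [0.5499 0.381 ] 4.7 52.8
disc 30 [0.55  0.381] 30.2 56.6
disc 40 [0.55  0.381] 44.8 57.5
disc 50 [0.55  0.381] 65.0 52.7
```

```bash
python3 - <<'E'
from ov import *
c=load("/tmp/top0.npz");s=load("/tmp/scene0.npz")
x,y=.5499,.381
def teeth(a0):
    L=[]
    for k in range(6):
        a=np.radians(a0+30+60*k);d=np.array([np.cos(a),np.sin(a)]);n=np.array([-d[1],d[0]])
        P=[d*.02+n*.003,d*.01425+n*.003,d*.01425-n*.003,d*.02-n*.003]
        L.append((np.array([[x+q[0],y+q[1],.007] for q in P]),(0,255,0) if a0==20 else (0,0,255)))
    return L
a=[overlay(c,t,213,140,40,40,10) for t in([],teeth(20),teeth(4))]
ds=[(P-[.003,-.0005,0],k) for P,k in teeth(20)]
ds4=[(P-[.003,-.0005,0],k) for P,k in teeth(4)]
b=[overlay(s,t,215,245,40,25,10) for t in([],ds,ds4)]
r=np.vstack([np.hstack(a),np.hstack(b)]);r=cv2.resize(r,None,fx=.66,fy=.66,interpolation=cv2.INTER_AREA);cv2.imwrite("pics/teeth.png",r)
E
```

```text
(no output)
```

View pics/teeth.png

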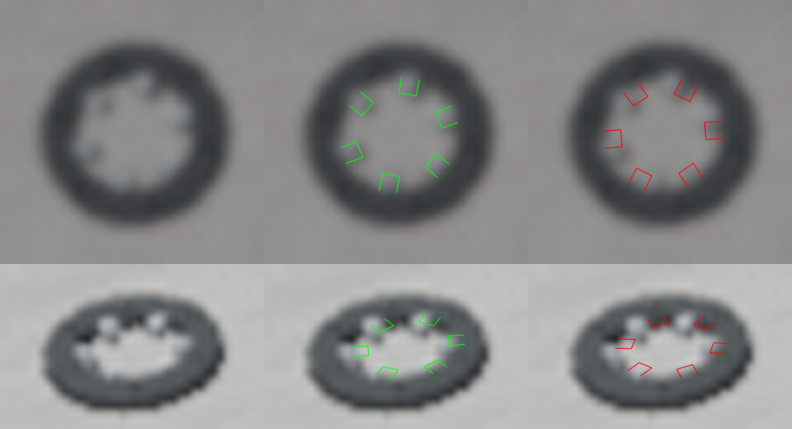

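```bash
cat >> h.py <<'E'
def yawR(deg):  # tool x down, z (jaw) at world yaw deg
    a=np.radians(deg);x=np.array([0,0,-1.]);z=np.array([np.cos(a),np.sin(a),0]);return np.stack([x,np.cross(z,x),z],1)
def rel(pos,yaw,st=None):
    from scipy.spatial.transform import Rotation as Ro
    if st is None:
        from station import telemetry;st=telemetry.read_state()
    R=np.array(st["orientation"]);p=np.array(st["eef_pos"])
    return (R.T@(np.array(pos)-p)).round(4).tolist(),Ro.from_matrix(R.T@yawR(yaw)).as_rotvec().round(4).tolist()
E
python3 - <<'E'
from h import *
s=load("/tmp/scene0.npz");c=s
print(proj(s,[[.261,.512,.231],[.261+.454*.0425,.512+.891*.0425,.231],[.261-.454*.0425,.512-.891*.0425,.231]]))
for v in range(232,250,2):
  for u0,u1 in((256,272),(314,336)):
    uu=[u for u in range(u0,u1,2)];P=unproj(s,[(u,v) for u in uu]);print(v,[(u,*(1000*p).round().astype(int).tolist()) for u,p in zip(uu,P) if p[2]>.15])
print(rel([.55,.381,.11],-2))
E
```

```text
[[291.84075156 244.77599125]
 [266.28135031 251.27342137]
 [316.18772092 238.58677224]]
232 [(256, 287, 563, 270), (258, 280, 565, 274), (260, 278, 563, 273), (262, 276, 561, 273), (264, 273, 560, 274), (266, 271, 557, 273)]
232 [(318, 236, 477, 247), (320, 230, 480, 251), (322, 229, 476, 249)]
234 [(256, 286, 564, 267), (258, 279, 566, 271), (260, 278, 564, 270), (262, 276, 561, 270), (264, 271, 562, 272), (266, 270, 559, 271)]
234 []
236 [(256, 288, 562, 262), (258, 279, 566, 268), (260, 277, 564, 267), (262, 277, 561, 266), (264, 273, 561, 267), (266, 270, 559, 267)]
236 []
238 [(256, 289, 561, 258), (258, 279, 567, 265), (260, 278, 563, 263), (262, 275, 562, 264), (264, 272, 561, 264), (266, 271, 558, 263)]
238 []
240 [(258, 279, 567, 261), (260, 278, 564, 260), (262, 277, 561, 258), (264, 272, 562, 261), (266, 270, 560, 261)]
240 []
242 [(258, 280, 566, 257), (260, 278, 564, 256), (262, 277, 561, 255), (264, 273, 561, 257), (266, 271, 559, 257)]
242 []
244 [(260, 278, 565, 253), (262, 277, 562, 252), (264, 273, 561, 254), (266, 271, 559, 253)]
244 []
246 [(262, 279, 559, 246), (264, 272, 562, 251), (266, 272, 559, 249), (268, 270, 556, 248)]
246 []
248 []
248 []
([0.1209, -0.3173, 0.0144], [1.1349, -0.0009, 0.0006])
```

servo_tool([
  [0.0,-0.04,0.0,0.17,0,0,1],
  [0.0,-0.09,0.004,0.34,0,0,1],
  [0.02,-0.145,0.007,0.51,0,0,1],
  [0.04,-0.2,0.01,0.68,0,0,1],
  [0.07,-0.25,0.0125,0.85,0,0,1],
  [0.1,-0.3,0.014,1.0,0,0,1],
  [0.121,-0.3173,0.0144,1.1349,-0.0009,0.0006,1],
  [0.121,-0.3173,0.0144,1.1349,-0.0009,0.0006,1],
  [0.121,-0.3173,0.0144,1.1349,-0.0009,0.0006,1],
])

```text
time_s: 1.23
eef_pos: [0.5493, 0.382, 0.1106]
orientation: [[0.0, 0.031, 1.0], [0.001, 1.0, -0.031], [-1.0, 0.001, 0.0]]
force: [0.7, 0.2, 0.4]
gripper_width: 1.002
```

```bash
python3 - <<'E'
from ov import *
from station import telemetry,optics
s=telemetry.read_state();print(s["eef_pos"],s["force"],s["joints"])
print(rel([.55,.381,.03],-2),rel([.55,.381,-.005],-2))
c=optics.camera("scene");cv2.imwrite("pics/s2.png",c["color"][100:300,100:400].repeat(2,0).repeat(2,1))
E
```

```text
[0.54934488 0.3819702  0.110604  ] [0.71045818 0.2449272  0.37135027] [-42.83624929  57.94592413  13.15866537  70.42817378 -14.00360793
  53.1136293  -29.0532796 ]
([0.0806, -0.001, 0.0007], [0.0035, 0.0001, -0.0009]) ([0.1156, -0.001, 0.0007], [0.0035, 0.0001, -0.0009])
```

View pics/s2.png

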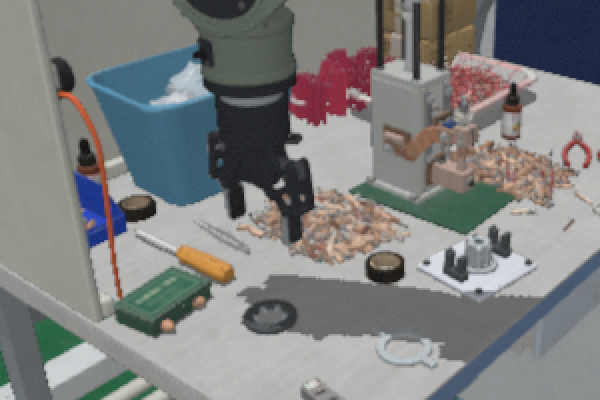

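The scene view shows the open gripper straight above the disc, with the fingers at picture (237,210) and (292,240). The disc is at (270,316), so I'll descend and grip.

servo_tool([
  [0.04,-0.001,0.0007,0.0035,0,0,1],
  [0.08,-0.001,0.0007,0.0035,0,0,1],
  [0.1,-0.001,0.0007,0.0035,0,0,1],
  [0.112,-0.001,0.0007,0.0035,0,0,1],
  [0.1156,-0.001,0.0007,0.0035,0,0,1],
  [0.1156,-0.001,0.0007,0.0035,0,0,1],
], grip_force=40)

```text
time_s: 2.02
eef_pos: [0.5505, 0.3815, -0.0038]
orientation: [[0.001, 0.035, 0.999], [0.002, 0.999, -0.035], [-1.0, 0.002, 0.001]]
force: [-0.1, 0.3, 1.0]
gripper_width: 1.0
```

servo_tool([
  [0,0,0,0,0,0,0.8],
  [0,0,0,0,0,0,0.5],
  [0,0,0,0,0,0,0.5],
  [0,0,0,0,0,0,0.5],
  [0,0,0,0,0,0,0.5],
])

```text
time_s: 2.65
eef_pos: [0.551, 0.3818, -0.0023]
orientation: [[0.003, 0.035, 0.999], [0.003, 0.999, -0.035], [-1.0, 0.003, 0.003]]
force: [-3.5, -1.5, 15.4]
gripper_width: 0.717
```

```bash
python3 - <<'E'
from ov import *
from station import telemetry,optics
s=telemetry.read_state();print(s["eef_pos"],s["force"],s["gripper_width"])
c=optics.camera("scene");cv2.imwrite("pics/s3.png",cv2.resize(c["color"][200:290,180:320],None,fx=5,fy=5))
E
```

```text
[ 0.55098108  0.38183068 -0.00233062] [-3.50882833 -1.47032856 15.4252394 ] 0.7172184366991743
```

View pics/s3.png

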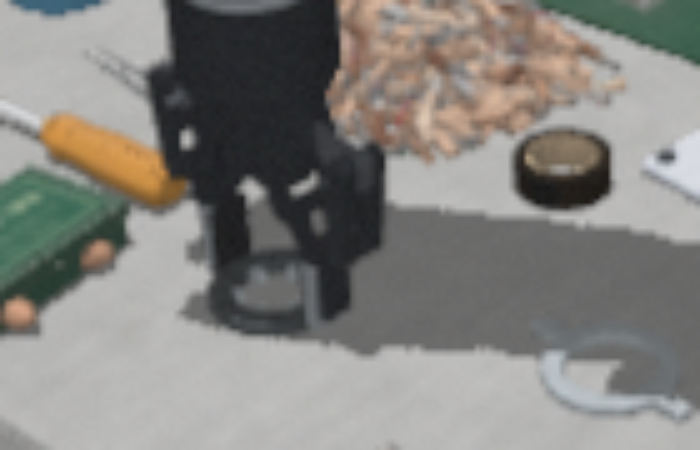

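The scene view shows the fingers at about (232,230) and (325,280), gripping the disc across the rim with the tips just on the table. I'll lift.

servo_tool([
  [-0.01,0,0,0,0,0,0.5],
  [-0.03,0,0,0,0,0,0.5],
  [-0.06,0,0,0,0,0,0.5],
  [-0.1,0,0,0,0,0,0.5],
  [-0.12,0,0,0,0,0,0.5],
  [-0.12,0,0,0,0,0,0.5],
])

```text
time_s: 3.45
eef_pos: [0.5513, 0.3819, 0.1201]
orientation: [[0.005, 0.034, 0.999], [0.005, 0.999, -0.034], [-1.0, 0.005, 0.005]]
force: [-0.2, -0.1, -2.0]
gripper_width: 0.715
```

```bash
python3 - <<'E'
from ov import *
from station import telemetry,optics
s=telemetry.read_state();print(s["eef_pos"],s["force"],s["gripper_width"]);print(s["orientation"])
print(rel([.4216,.1372,.115],-16))
for n in("top","scene"):
    c=optics.camera(n);np.savez(f"/tmp/{n}1.npz",**c);x,y,z=s["eef_pos"]
    q=proj(c,[x,y,z]).astype(int)[0];print(n,q)
    im=overlay(c,[(circ(x,y,z+.002,.032),(0,255,0)),(circ(x,y,z+.010,.032),(0,0,255))],q[0]-40,q[1]-40,80,80,5)
    cv2.imwrite(f"pics/l_{n}.png",im)
a=np.hstack([cv2.imread("pics/l_top.png"),cv2.imread("pics/l_scene.png")]);cv2.imwrite("pics/l.png",a)
E
```

```text
[0.55129381 0.38191437 0.12005852] [-0.21612728 -0.11873185 -1.96542184] 0.7146006130782688
[[ 0.00536454  0.0344456   0.99939218]
 [ 0.00457218  0.99939527 -0.03447025]
 [-0.99997516  0.00475432  0.00520381]]
([0.0032, -0.2491, -0.1212], [0.2448, 0.0046, -0.0054])
top [221 146]
scene [231 215]
```

View pics/l.png

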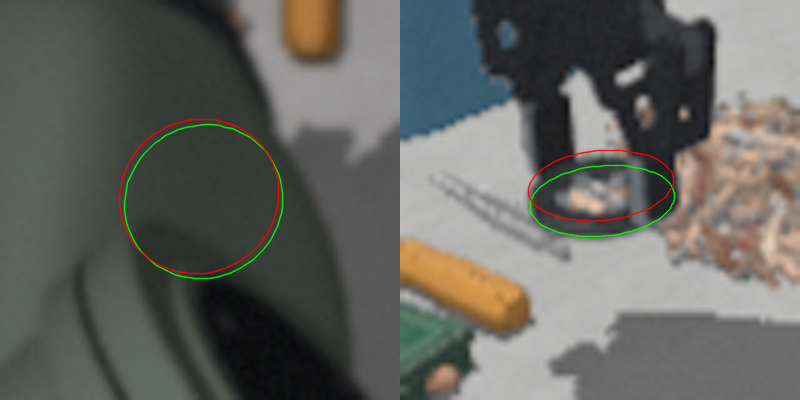

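The scene view shows the disc level in the jaws, ringed at about (600,195). I'll carry it above the hub.

servo_tool([
  [0.0,-0.03,-0.014,0.03,0,0,0.5],
  [0.0,-0.07,-0.034,0.07,0.001,-0.001,0.5],
  [0.0,-0.115,-0.056,0.11,0.002,-0.002,0.5],
  [0.0,-0.16,-0.078,0.16,0.003,-0.003,0.5],
  [0.003,-0.2,-0.1,0.2,0.004,-0.004,0.5],
  [0.003,-0.235,-0.115,0.23,0.0046,-0.0054,0.5],
  [0.003,-0.2491,-0.1202,0.2448,0.0046,-0.0054,0.5],
  [0.023,-0.2491,-0.1202,0.2448,0.0046,-0.0054,0.5],
  [0.048,-0.2491,-0.1202,0.2448,0.0046,-0.0054,0.5],
  [0.06,-0.2491,-0.1202,0.2448,0.0046,-0.0054,0.5],
  [0.06,-0.2491,-0.1202,0.2448,0.0046,-0.0054,0.5],
  [0.06,-0.2491,-0.1202,0.2448,0.0046,-0.0054,0.5],
])

```text
time_s: 5.05
eef_pos: [0.4221, 0.1369, 0.0572]
orientation: [[-0.002, 0.276, 0.961], [-0.002, 0.961, -0.276], [-1.0, -0.002, -0.002]]
force: [0.1, -0.5, -0.8]
gripper_width: 0.715
```

```bash
cat > look.py <<'E'
from ov import *
import sys
from station import telemetry,optics
s=telemetry.read_state();print(s["time_s"],s["eef_pos"],s["force"],s["gripper_width"]);R=np.array(s["orientation"]);print(R.round(4).tolist(),"yaw",np.degrees(np.arctan2(R[1,2],R[0,2])))
tag=sys.argv[1]
out=[]
for n in("top","scene"):
    c=optics.camera(n);np.savez(f"/tmp/{n}_{tag}.npz",**c)
    q=proj(c,[.4216,.1372,.04]).astype(int)[0]
    out.append(overlay(c,[],q[0]-40,q[1]-30,80,70,5))
cv2.imwrite(f"pics/lk_{tag}.png",np.hstack(out))
E
python3 look.py a
```

```text
5.05 [0.42210403 0.13691957 0.05715054] [ 0.06197284 -0.50419618 -0.84303131] 0.7148912434822543
[[-0.0023, 0.2756, 0.9613], [-0.0018, 0.9613, -0.2756], [-1.0, -0.0024, -0.0017]] yaw -15.99642198670107
```

View pics/lk_a.png

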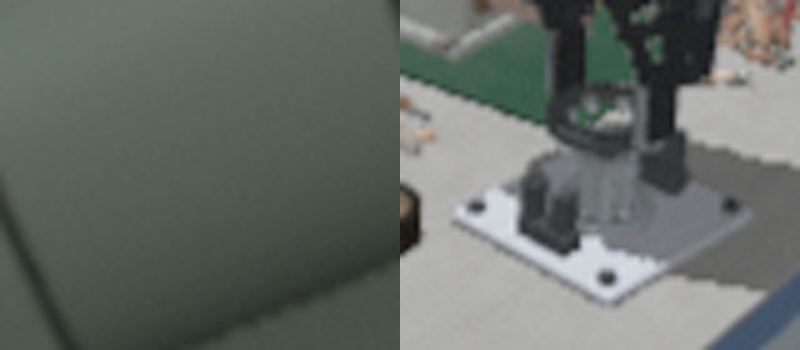

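```bash
python3 - <<'E'
from ov import *
im=cv2.imread("pics/s2.png")[::2,::2]; full=np.zeros((400,640,3),np.uint8);full[100:300,100:400]=im
s=load("/tmp/scene0.npz");s["color"]=full
# bore of hub near proj
for zz,(x,y) in ((.042,(.4216,.1372)),):
    q=proj(s,[x,y,zz])[0];print("proj",q)
    g=full.mean(2);u,v=q.round().astype(int);print(g[v-6:v+7,u-9:u+10].astype(int))
a=overlay(s,[],320,205,50,60,8)
b=overlay(s,[(circ(.4216,.1372,.042,.018),(0,255,0)),(circ(.4216,.1372,.042,.004),(0,0,255)),(circ(.4216,.1372,.014,.0275),(0,0,255)),(box(.4216,.1375,np.radians(-7.35),.056,.058,.008),(0,255,0))],320,205,50,60,8)
cv2.imwrite("pics/hubs.png",np.hstack([a,b]))
c=overlay(s,[(circ(.5510,.3818,.0,.032),(0,255,0)),(circ(.5510,.3818,.008,.032),(0,0,255)),(circ(.5510,.3818,.008,.020),(0,255,0))],210,240,50,40,8)
c0=overlay(s,[],210,240,50,40,8)
cv2.imwrite("pics/dis.png",np.hstack([c0,c]))
E
```

```text
proj [338.87188722 219.88369042]
[[ 80  79  78  78  79  77  73 130 170 180 180 182 183 182 131  79  80  84
  112]
 [ 76  80  77  78  76 131 146 170 180 182 182 182 183 183 123  64  75  80
   69]
 [ 81  74  71  82 133 173 182 164 165 178 183 183 183 169 109  62  65  60
   58]
 [152 147 121 139 173 177 152 122 148 177 183 182 183 157  98  64  62  59
   56]
 [180 180 168 176 198 199 145 151 176 190 199 190 183 173 110  60  60  57
   61]
 [180 172 183 167 188 200 178 160 146 150 168 183 186 188 150  87  61  59
   74]
 [186 200 183 139 172 189 182 129  89  89 106 138 179 195 163 106  64  59
   68]
 [212 220 181 147 177 193 186 155 125 121 119 150 187 193 157 105  66  65
   73]
 [221 220 184 147 153 161 177 181 174 173 170 179 178 169 157 122  88  82
   87]
 [221 220 181 138 127 126 145 155 181 207 179 153 143 143 151 126  88  80
   86]
 [221 221 171 129 128 123 127 133 167 191 164 130 125 134 134 108  75  63
   73]
 [222 213 159 122 124 125 126 125 145 153 145 128 126 133 122  96  69  59
   60]
 [213 201 151 121 126 128 127 120 130 136 123 121 128 132 118 126 133  98
   61]]
```

View pics/hubs.png

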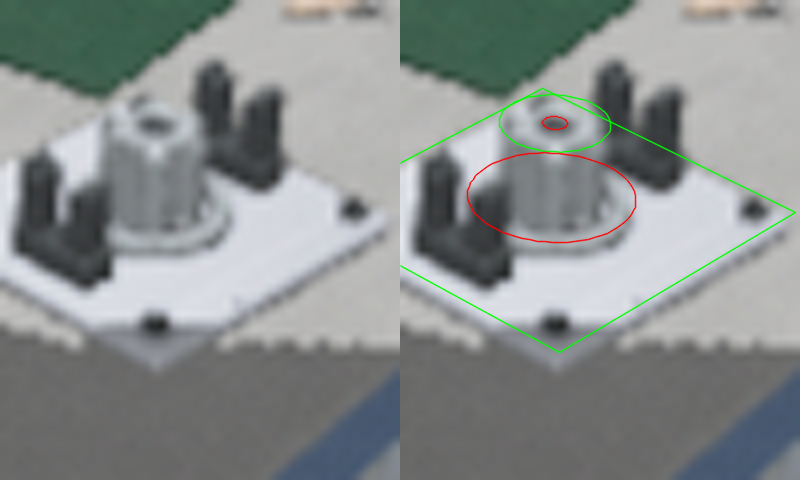

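View pics/dis.png

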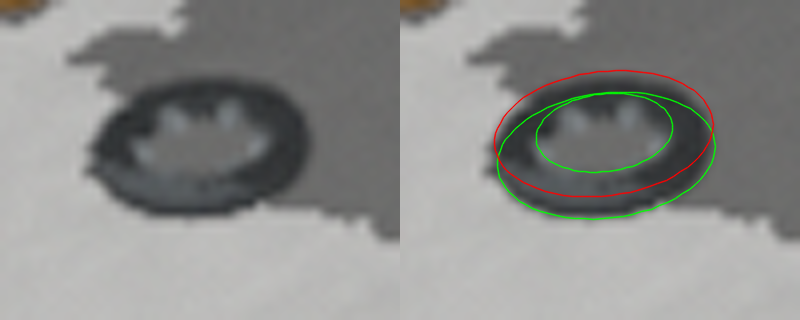

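```bash
python3 - <<'E'
from ov import *
s=load("/tmp/scene_a.npz")
ims=[overlay(s,[],320,190,40,40,10)]
x,y=.4219,.1361
for dz in(.000,.003):
    z=.0572+dz
    ims.append(overlay(s,[(circ(x,y,z,.032),(0,255,0)),(circ(x,y,z+.008,.032),(0,0,255)),(circ(x,y,z+.008,.020),(0,0,255))],320,190,40,40,10))
r=np.hstack(ims);cv2.imwrite("pics/da.png",cv2.resize(r,None,fx=.66,fy=.66,interpolation=cv2.INTER_AREA))
E
```

```text
(no output)
```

View pics/da.png

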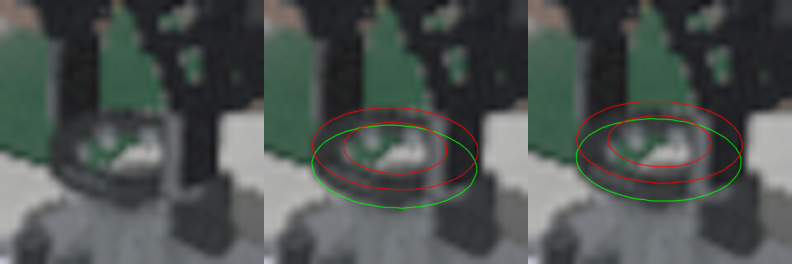

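```bash
python3 - <<'E'
from h import *
print(rel([.4217,.1377,.046],-16),rel([.4217,.1377,.037],-16))
E
```

```text
([0.0112, 0.0006, -0.0006], [0.0001, -0.0015, 0.0022]) ([0.0202, 0.0006, -0.0006], [0.0001, -0.0015, 0.0022])
```

servo_tool([
  [0.006,0.0006,-0.0006,0,-0.0015,0.0022,0.5],
  [0.0112,0.0006,-0.0006,0,-0.0015,0.0022,0.5],
  [0.0135,0.0006,-0.0006,0,-0.0015,0.0022,0.5],
  [0.0155,0.0006,-0.0006,0,-0.0015,0.0022,0.5],
  [0.0175,0.0006,-0.0006,0,-0.0015,0.0022,0.5],
  [0.019,0.0006,-0.0006,0,-0.0015,0.0022,0.5],
  [0.019,0.0006,-0.0006,0,-0.0015,0.0022,0.5],
])

```text
time_s: 6.02
eef_pos: [0.4217, 0.1376, 0.0381]
orientation: [[-0.0, 0.276, 0.961], [-0.0, 0.961, -0.276], [-1.0, -0.0, -0.0]]
force: [0.2, -0.1, -1.0]
gripper_width: 0.716
```

servo_tool([
  [0.001,0,0,0,0,0,0.5],
  [0.002,0,0,0,0,0,0.5],
  [0.002,0,0,0,0,0,0.5],
])

```text
time_s: 6.4
eef_pos: [0.4216, 0.1376, 0.0361]
orientation: [[-0.0, 0.276, 0.961], [-0.0, 0.961, -0.276], [-1.0, -0.0, -0.0]]
force: [0.1, -0.5, -1.4]
gripper_width: 0.714
```

servo_tool([
  [0.001,0,0,0,0,0,0.5],
  [0.002,0,0,0,0,0,0.5],
  [0.002,0,0,0,0,0,0.5],
])

```text
time_s: 6.78
eef_pos: [0.4216, 0.1375, 0.034]
orientation: [[-0.0, 0.276, 0.961], [-0.0, 0.961, -0.276], [-1.0, -0.0, -0.0]]
force: [0.1, -1.4, -2.0]
gripper_width: 0.716
```

```bash
python3 look.py b
```

```text
6.775 [0.42160136 0.1375039  0.03401032] [ 0.05782059 -1.40684833 -1.95022105] 0.71554798649626
[[-0.0003, 0.2757, 0.9612], [-0.0002, 0.9612, -0.2757], [-1.0, -0.0003, -0.0002]] yaw -16.002971780010498
```

View pics/lk_b.png

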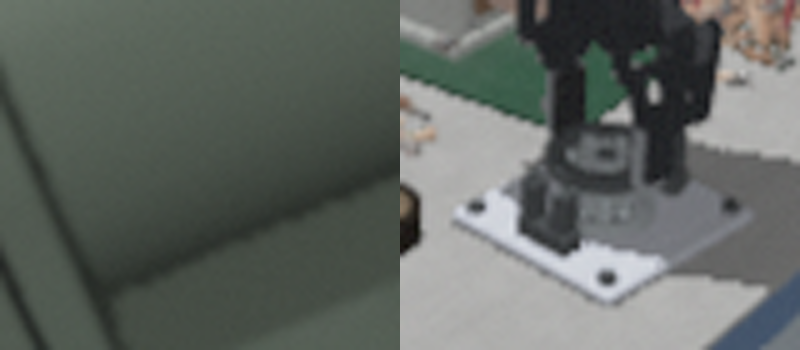

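The scene view shows the hub's top and bore at (605,152) standing inside the disc ring. There is no upward force, so the disc meshed at the angle measured from the image. I'll push down towards the seat, easing about 0.5 mm towards -y to relieve the side force.

servo_tool([
  [0.002,-0.0004,0,0,0,0,0.5],
  [0.004,-0.0004,0,0,0,0,0.5],
  [0.006,-0.0004,0,0,0,0,0.5],
  [0.008,-0.0004,0,0,0,0,0.5],
  [0.008,-0.0004,0,0,0,0,0.5],
])

```text
time_s: 7.5
eef_pos: [0.4214, 0.1372, 0.0259]
orientation: [[-0.0, 0.276, 0.961], [-0.0, 0.961, -0.276], [-1.0, -0.0, -0.0]]
force: [-0.8, -0.2, -1.2]
gripper_width: 0.714
```

servo_tool([
  [0.002,0,0,0,0,0,0.5],
  [0.004,0,0,0,0,0,0.5],
  [0.006,0,0,0,0,0,0.5],
  [0.008,0,0,0,0,0,0.5],
  [0.0095,0,0,0,0,0,0.5],
  [0.0105,0,0,0,0,0,0.5],
  [0.0105,0,0,0,0,0,0.5],
])

```text
time_s: 8.38
eef_pos: [0.4214, 0.1371, 0.0154]
orientation: [[-0.001, 0.276, 0.961], [-0.0, 0.961, -0.276], [-1.0, -0.0, -0.0]]
force: [0.7, -0.2, -2.0]
gripper_width: 0.712
```

servo_tool([
  [0.001,0,0,0,0,0,0.5],
  [0.002,0,0,0,0,0,0.5],
  [0.003,0,0,0,0,0,0.5],
  [0.003,0,0,0,0,0,0.5],
])

```text
time_s: 8.88
eef_pos: [0.4214, 0.1371, 0.0123]
orientation: [[-0.001, 0.276, 0.961], [-0.0, 0.961, -0.276], [-1.0, -0.0, -0.001]]
force: [-1.1, 0.1, -1.0]
gripper_width: 0.713
```

servo_tool([
  [0.001,0,0,0,0,0,0.5],
  [0.0015,0,0,0,0,0,0.5],
  [0.0015,0,0,0,0,0,0.5],
])

```text
time_s: 9.25
eef_pos: [0.4214, 0.1371, 0.0116]
orientation: [[0.0, 0.276, 0.961], [0.0, 0.961, -0.276], [-1.0, 0.0, 0.0]]
force: [-3.1, -1.4, 25.4]
gripper_width: 0.72
```

```bash
python3 look.py c
```

```text
9.25 [0.42144202 0.13714022 0.01157816] [-3.07255032 -1.40514552 25.42324719] 0.7201588657497783
[[0.0, 0.2756, 0.9613], [0.0001, 0.9613, -0.2756], [-1.0, 0.0001, 0.0]] yaw -15.999030909892483
```

View pics/lk_c.png

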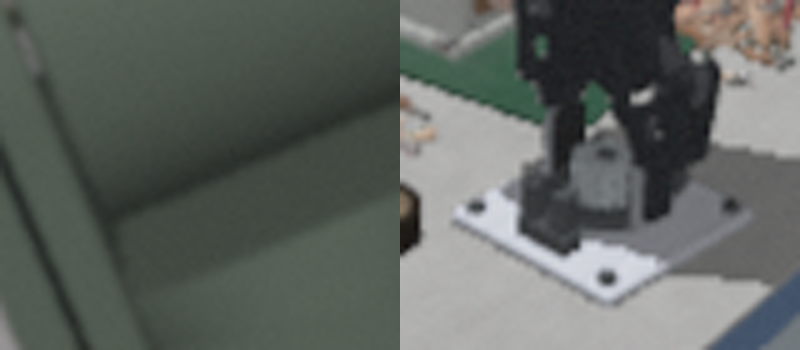

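The 25 N push-back shows the disc bottoming on the seat. In the scene view the hub (605,160) stands clear and up through the disc. I'll release, rise, and head for the separator.

servo_tool([
  [-0.001,0,0,0,0,0,0.6],
  [-0.001,0,0,0,0,0,1],
  [-0.001,0,0,0,0,0,1],
  [-0.001,0,0,0,0,0,1],
  [-0.001,0,0,0,0,0,1],
  [-0.02,0,0,0,0,0,1],
  [-0.05,0,0,0,0,0,1],
  [-0.1,0,0,0,0,0,1],
  [-0.1,0,0,0,0,0,1],
])

```text
time_s: 10.48
eef_pos: [0.4223, 0.1376, 0.1141]
orientation: [[0.004, 0.275, 0.961], [0.002, 0.961, -0.275], [-1.0, 0.003, 0.003]]
force: [0.6, -0.2, -1.4]
gripper_width: 0.998
```

```bash
python3 look.py d; python3 -c "
from h import *
print(rel([.3897,.3300,.1],83.0))"
```

```text
10.475 [0.4223373  0.1375655  0.11405116] [ 0.56009969 -0.21238169 -1.35716052] 0.9983066906271345
[[0.004, 0.2755, 0.9613], [0.0015, 0.9613, -0.2755], [-1.0, 0.0026, 0.0034]] yaw -15.989565532495943
([0.0117, 0.1765, -0.0836], [-1.7276, 0.0008, 0.0])
```

View pics/lk_d.png

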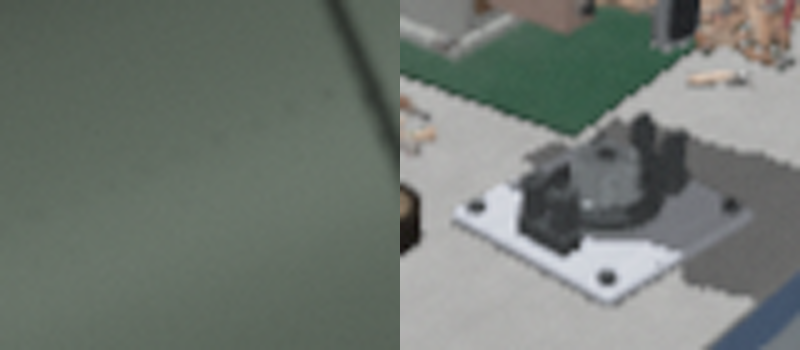

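The scene view shows the disc seated flat round the hub at (615,205) with the hub up. Next is the separator.

servo_tool([
  [0.0,0.02,-0.01,-0.17,0,0,1],
  [0.0,0.04,-0.02,-0.34,0,0,1],
  [0.0,0.06,-0.03,-0.51,0,0,1],
  [0.0,0.08,-0.04,-0.68,0,0,1],
  [0.0,0.1,-0.05,-0.86,0,0,1],
  [0.0,0.12,-0.06,-1.04,0,0,1],
  [0.0,0.14,-0.07,-1.21,0,0,1],
  [0.005,0.155,-0.075,-1.39,0,0,1],
  [0.008,0.17,-0.08,-1.56,0,0,1],
  [0.0117,0.1765,-0.0836,-1.7276,0,0,1],
  [0.0117,0.1765,-0.0836,-1.7276,0.0008,0,1],
  [0.0117,0.1765,-0.0836,-1.7276,0.0008,0,1],
])

```text
time_s: 12.08
eef_pos: [0.3897, 0.3295, 0.0995]
orientation: [[-0.001, -0.992, 0.126], [-0.001, 0.126, 0.992], [-1.0, 0.001, -0.001]]
force: [0.4, 0.0, -0.4]
gripper_width: 1.001
```

```bash
python3 - <<'E'
from ov import *
from station import telemetry,optics
s=telemetry.read_state();R=np.array(s["orientation"]);print(s["time_s"],s["eef_pos"],np.degrees(np.arctan2(R[1,2],R[0,2])))
print(rel([.3897,.33,-.003],83))
im=[]
for n in("top","scene"):
    c=optics.camera(n);np.savez(f"/tmp/{n}_e.npz",**c);q=proj(c,[.3897,.33,.02]).astype(int)[0];im.append(overlay(c,[(circ(.3897,.33,.006,.032),(0,255,0))],q[0]-40,q[1]-40,80,70,5))
cv2.imwrite("pics/e.png",np.hstack(im))
E
```

```text
12.075 [0.38965497 0.32946948 0.09952261] 82.74959783098653
([0.1025, -0.0001, 0.0006], [-0.0044, -0.0007, -0.0008])
```

View pics/e.png

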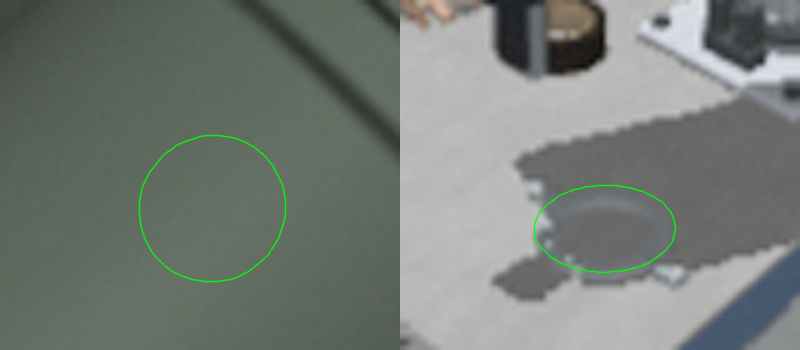

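servo_tool([
  [0.04,0,0.0006,-0.0044,0,0,1],
  [0.075,0,0.0006,-0.0044,0,0,1],
  [0.095,0,0.0006,-0.0044,0,0,1],
  [0.1025,0,0.0006,-0.0044,0,0,1],
  [0.1025,0,0.0006,-0.0044,0,0,1],
  [0.1025,0,0.0006,-0.0044,0,0,1],
  [0.1025,0,0.0006,-0.0044,0,0,0.5],
  [0.1025,0,0.0006,-0.0044,0,0,0.5],
  [0.1025,0,0.0006,-0.0044,0,0,0.5],
  [0.1025,0,0.0006,-0.0044,0,0,0.5],
  [0.1025,0,0.0006,-0.0044,0,0,0.5],
], grip_force=40)

```text
time_s: 13.55
eef_pos: [0.3901, 0.3303, -0.0017]
orientation: [[0.001, -0.993, 0.121], [0.0, 0.121, 0.993], [-1.0, -0.001, 0.0]]
force: [-2.0, -2.0, 17.5]
gripper_width: 0.711
```

servo_tool([
  [-0.01,0,0,0,0,0,0.5],
  [-0.03,0,0,0,0,0,0.5],
  [-0.06,0,0,0,0,0,0.5],
  [-0.09,0,0,0,0,0,0.5],
  [-0.1,0,0,0,0,0,0.5],
  [-0.1,0,0,0,0,0,0.5],
])

```text
time_s: 14.3
eef_pos: [0.3902, 0.3303, 0.0985]
orientation: [[0.001, -0.993, 0.121], [0.001, 0.121, 0.993], [-1.0, -0.001, 0.001]]
force: [0.4, -0.2, -1.2]
gripper_width: 0.699
```

```bash
python3 - <<'E'
from ov import *
from station import telemetry,optics
s=telemetry.read_state();R=np.array(s["orientation"]);print(s["time_s"],s["eef_pos"],s["gripper_width"],np.degrees(np.arctan2(R[1,2],R[0,2])))
x,y,z=s["eef_pos"];print(rel([.4216,.1370,.115],-7.35))
im=[]
for n in("top","scene"):
    c=optics.camera(n);np.savez(f"/tmp/{n}_f.npz",**c);q=proj(c,[x,y,z]).astype(int)[0];im.append(overlay(c,[(circ(x,y,z+.001,.032),(0,255,0))],q[0]-40,q[1]-40,80,70,5))
cv2.imwrite("pics/f.png",np.hstack(im))
E
```

```text
14.3 [0.39015965 0.33033824 0.09849206] 0.6989361937630737 83.05956486669487
([-0.0166, -0.0546, -0.1881], [1.5779, 0.0015, 0.0001])
```

View pics/f.png

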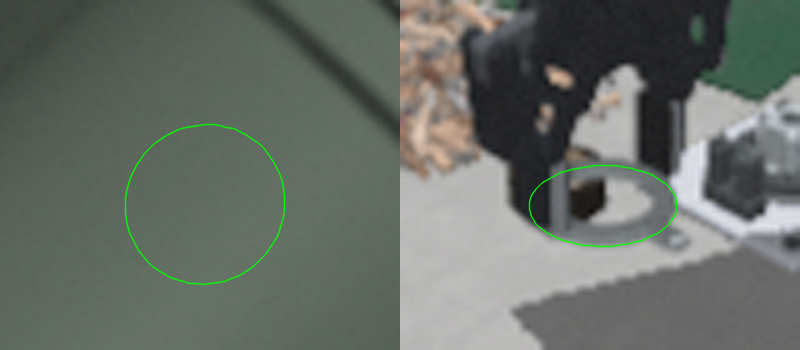

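The scene view shows the separator level in the jaws, with its near tab at (678,240). I'll carry and turn it to the jig.

servo_tool([
  [-0.015,-0.005,-0.018,0.15,0,0,0.5],
  [-0.0166,-0.01,-0.036,0.3,0,0,0.5],
  [-0.0166,-0.015,-0.055,0.46,0,0,0.5],
  [-0.0166,-0.02,-0.075,0.62,0,0,0.5],
  [-0.0166,-0.026,-0.095,0.79,0,0,0.5],
  [-0.0166,-0.032,-0.115,0.96,0,0,0.5],
  [-0.0166,-0.038,-0.135,1.13,0,0,0.5],
  [-0.0166,-0.044,-0.155,1.3,0,0,0.5],
  [-0.0166,-0.05,-0.175,1.45,0,0,0.5],
  [-0.0166,-0.0546,-0.1881,1.5779,0.0015,0,0.5],
  [-0.0166,-0.0546,-0.1881,1.5779,0.0015,0,0.5],
  [-0.0166,-0.0546,-0.1881,1.5779,0.0015,0,0.5],
])

```text
time_s: 15.9
eef_pos: [0.421, 0.1374, 0.1138]
orientation: [[-0.002, 0.124, 0.992], [-0.001, 0.992, -0.124], [-1.0, -0.002, -0.002]]
force: [-1.7, 0.2, -1.6]
gripper_width: 0.707
```

```bash
python3 look.py g; python3 -c "
from h import *
print(rel([.4213,.1367,.05],-7.35))"
```

```text
15.9 [0.42102184 0.13737598 0.11381609] [-1.66752412  0.20877004 -1.63093659] 0.7067618507084027
[[-0.0018, 0.124, 0.9923], [-0.0014, 0.9923, -0.124], [-1.0, -0.0016, -0.0016]] yaw -7.121295889280702
([0.064, -0.0006, 0.0004], [0.0032, -0.0013, 0.0013])
```

Descend to just above the post tops and hub, then look.

servo_tool([
  [0.03,-0.0006,0.0004,0.0032,-0.0013,0.0013,0.5],
  [0.055,-0.0006,0.0004,0.0032,-0.0013,0.0013,0.5],
  [0.064,-0.0006,0.0004,0.0032,-0.0013,0.0013,0.5],
  [0.064,-0.0006,0.0004,0.0032,-0.0013,0.0013,0.5],
  [0.064,-0.0006,0.0004,0.0032,-0.0013,0.0013,0.5],
])

```text
time_s: 16.62
eef_pos: [0.4216, 0.1369, 0.0507]
orientation: [[0.001, 0.128, 0.992], [0.0, 0.992, -0.128], [-1.0, 0.0, 0.001]]
force: [-0.5, -0.4, -1.0]
gripper_width: 0.703
```

```bash
python3 look.py h; python3 - <<'E'
from ov import *
s=load("/tmp/scene_h.npz");a=overlay(s,[],305,195,70,60,10);cv2.imwrite("pics/h.png",a)
print(rel([.4213,.1367,.05],-7.35),rel([.4213,.1367,.03],-7.35))
E
```

```text
16.625 [0.42160232 0.13687073 0.05072266] [-0.545367   -0.43487192 -1.04610106] 0.7026362462450898
[[0.0009, 0.1275, 0.9918], [0.0002, 0.9918, -0.1275], [-1.0, 0.0004, 0.0009]] yaw -7.326630751626592
([0.0006, -0.0002, -0.0003], [0.0003, 0.0009, -0.0004]) ([0.0206, -0.0002, -0.0003], [0.0003, 0.0009, -0.0004])
```

View pics/h.png

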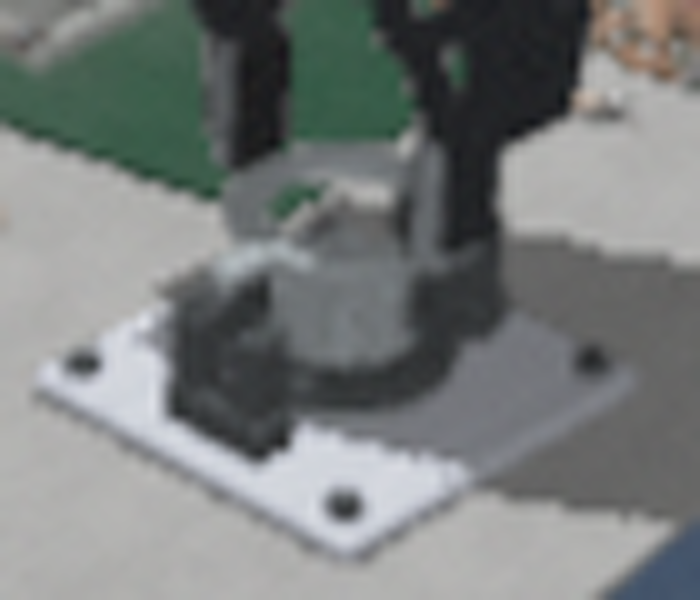

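The scene view shows the plate above the hub, with its near tab at (230,265) over the near post's slot. I'll lower it while watching the force.

servo_tool([
  [0.003,-0.0002,-0.0003,0,0.0009,-0.0004,0.5],
  [0.006,-0.0002,-0.0003,0,0.0009,-0.0004,0.5],
  [0.009,-0.0002,-0.0003,0,0.0009,-0.0004,0.5],
  [0.011,-0.0002,-0.0003,0,0.0009,-0.0004,0.5],
  [0.0125,-0.0002,-0.0003,0,0.0009,-0.0004,0.5],
  [0.0125,-0.0002,-0.0003,0,0.0009,-0.0004,0.5],
])

```text
time_s: 17.48
eef_pos: [0.4212, 0.1367, 0.0381]
orientation: [[-0.0, 0.128, 0.992], [-0.0, 0.992, -0.128], [-1.0, -0.0, -0.0]]
force: [0.1, 0.4, -0.6]
gripper_width: 0.707
```

Nothing touched and the plate is below the post tops, so I'll continue.

servo_tool([
  [0.003,0,0,0,0,0,0.5],
  [0.006,0,0,0,0,0,0.5],
  [0.009,0,0,0,0,0,0.5],
  [0.0115,0,0,0,0,0,0.5],
  [0.0135,0,0,0,0,0,0.5],
  [0.0135,0,0,0,0,0,0.5],
])

```text
time_s: 18.23
eef_pos: [0.4212, 0.1367, 0.0245]
orientation: [[-0.0, 0.128, 0.992], [-0.0, 0.992, -0.128], [-1.0, -0.0, -0.0]]
force: [0.1, 0.3, -1.2]
gripper_width: 0.7
```

servo_tool([
  [0.0015,0,0,0,0,0,0.5],
  [0.003,0,0,0,0,0,0.5],
  [0.004,0,0,0,0,0,0.5],
  [0.004,0,0,0,0,0,0.5],
])

```text
time_s: 18.73
eef_pos: [0.4212, 0.1366, 0.0205]
orientation: [[-0.0, 0.128, 0.992], [-0.0, 0.992, -0.128], [-1.0, -0.0, -0.0]]
force: [-0.7, -0.2, 2.2]
gripper_width: 0.7
```

servo_tool([
  [0.0005,0,0,0,0,0,0.5],
  [0.001,0,0,0,0,0,0.5],
  [0.001,0,0,0,0,0,0.5],
])

```text
time_s: 19.1
eef_pos: [0.4212, 0.1367, 0.0202]
orientation: [[0.0, 0.128, 0.992], [0.0, 0.992, -0.128], [-1.0, 0.0, 0.0]]
force: [-2.1, 0.2, 26.3]
gripper_width: 0.704
```

```bash
python3 look.py i
```

```text
19.1 [0.42123494 0.13667128 0.02024835] [-2.10999564  0.21411224 26.29107677] 0.7037879295710122
[[0.0004, 0.1278, 0.9918], [0.0003, 0.9918, -0.1278], [-1.0, 0.0003, 0.0004]] yaw -7.34048726589686
```

View pics/lk_i.png

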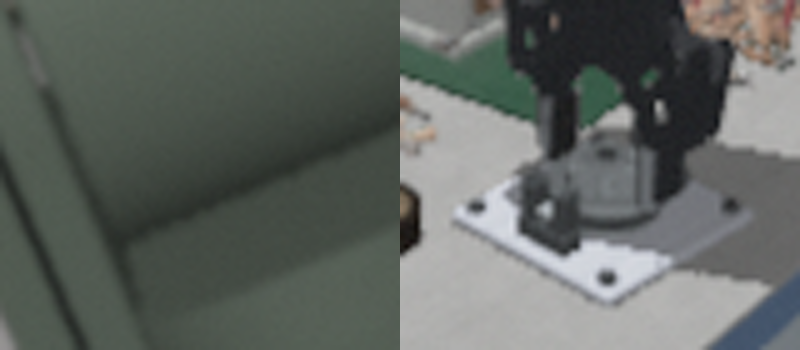

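The plate bottomed with 26 N at the expected height, and the near tab shows in the slot at (547,212). I'll release and retreat, clear of the top camera.

servo_tool([
  [-0.001,0,0,0,0,0,0.6],
  [-0.001,0,0,0,0,0,1],
  [-0.001,0,0,0,0,0,1],
  [-0.001,0,0,0,0,0,1],
  [-0.001,0,0,0,0,0,1],
  [-0.02,0,0,0,0,0,1],
  [-0.05,0,0,0,0,0,1],
  [-0.1,0,0,0,0,0,1],
  [-0.12,0.03,0,0,0,0,1],
  [-0.14,0.08,0,0,0,0,1],
  [-0.14,0.13,0,0,0,0,1],
  [-0.14,0.18,0,0,0,0,1],
])

```text
time_s: 20.7
eef_pos: [0.4441, 0.3169, 0.1606]
orientation: [[0.001, 0.127, 0.992], [0.0, 0.992, -0.127], [-1.0, 0.001, 0.001]]
force: [0.7, -0.7, 0.5]
gripper_width: 1.001
```

servo_tool([
  [0,0.05,0,0,0,0,1],
  [0,0.1,0,0,0,0,1],
  [0,0.15,0,0,0,0,1],
  [0,0.2,0,0,0,0,1],
  [0,0.25,0,0,0,0,1],
  [0,0.25,0,0,0,0,1],
  [0,0.25,0,0,0,0,1],
  [0,0.25,0,0,0,0,1],
])

```text
time_s: 21.7
eef_pos: [0.4763, 0.5638, 0.1611]
orientation: [[0.001, 0.129, 0.992], [0.0, 0.992, -0.129], [-1.0, 0.0, 0.001]]
force: [0.3, -0.6, -0.2]
gripper_width: 0.996
```

```bash
python3 look.py j; python3 - <<'E'
from ov import *
G=(0,255,0);R=(0,0,255)
x,y,a=.4215,.1369,np.radians(-7.35)
for n,w in(("top",(305,175,80,80,5)),("scene",(300,200,80,60,5))):
    c=load(f"/tmp/{n}_j.npz");cu=[(circ(x,y,.028,.032),G),(box(x,y,a,.0045,.048,.028),R)]
    cv2.imwrite(f"pics/j_{n}.png",np.hstack([overlay(c,[],*w),overlay(c,cu,*w)]))
s=load("/tmp/scene_j.npz")
g=np.arange(318,364)
P=unproj(s,[(u,v) for v in range(205,250) for u in g]);d=np.hypot(P[:,0]-x,P[:,1]-y);
from fit import loc
u,v=loc(P[:,0],P[:,1],[x,y,a])
m=(d>.024)&(d<.030);t=(abs(u)<.003)&(abs(v)>.036)&(abs(v)<.047)
print("ring z",np.percentile(P[m,2],[10,50,90,]).round(4),m.sum(),"tab",np.c_[v,P[:,2]][t].round(3).tolist())
E
```

```text
21.7 [0.47634261 0.56384191 0.16111939] [ 0.26342088 -0.5889097  -0.23905092] 0.9961613982100804
[[0.0008, 0.1286, 0.9917], [0.0001, 0.9917, -0.1286], [-1.0, 0.0002, 0.0008]] yaw -7.390751014634225
ring z [0.008  0.0278 0.0295] 93 tab [[-0.04, 0.03], [-0.042, 0.029], [-0.036, 0.03], [-0.042, 0.026], [0.044, 0.03], [0.046, 0.028], [0.046, 0.02]]
```

View pics/j_top.png

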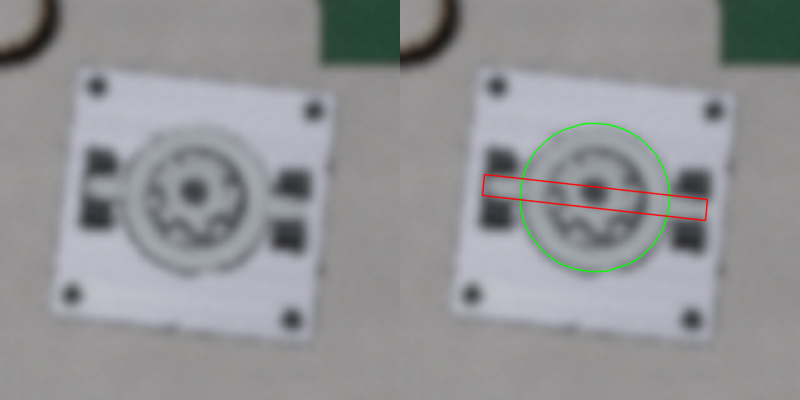

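View pics/j_scene.png

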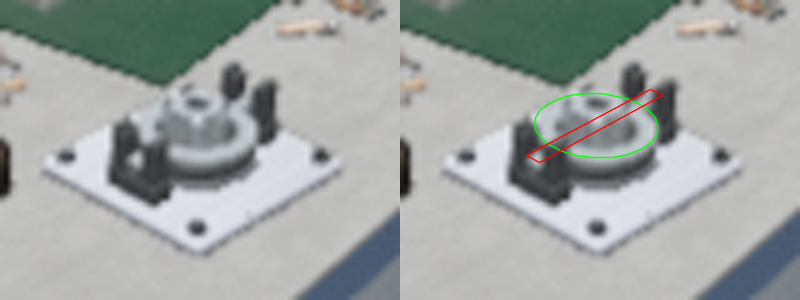

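The top view shows the plate centred on the hub at (195,198), with tabs in both slots at (102,188) and (290,207). In the scene view it lies flat on the disc, with its top measured at 27.8 mm against 28 mm expected, and the hub is up. I'll hand the job in.

```bash
python3 -c "
from station import env
print(env.close_job())"
```

```text
the job is handed in; nothing more can be done
None
```

The clutch is rebuilt in its jig and the job is handed in. It took about 22 s of the 61 s allowed; no verdict is reported.

- **Disc:** I read the spline angle from the top image, about 13° from the jig's x axis. The disc meshed at that angle on the first try, so no turning search was needed and I felt no pressure on the hub. It went home on the seat with a 25 N push-back.
- **Separator:** I turned it to line up with the slots and lowered it onto the disc. It bottomed at 26 N at the expected height, and I released it and backed away.

**Last checks:**
- Both cameras show the tabs in both slots, the plate flat and centred within about 1 mm, and the hub up.
- The median height of the plate's top was 27.8 mm, against 28 mm expected.
- The gripper was open and well clear, with no contact force. The arm never went near the bystanders, but I did not measure their positions again at the end.

**Disagreements:**
- The scene camera's automatic fits of the disc and jig were poor, so I relied on the top camera and checked by eye.
- The jig-outline fit and the hub fit differed by about 1 mm in y. I resolved that by easing off the side force while lowering the disc.

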